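# Load a driver module in the bench carrier and set its two sliding toe clips

### The job

Load the longer of the two driver modules into the bench carrier: slide the carrier's two toe clips out of the way, hook the module's plain long edge under the carrier's fixed lip and lower the other edge until the module lies flat in its pocket. Then slide each toe clip back along the rail by its thumb tab until its toe stands in the middle of the module's bare clamp land on that side, and let go. Leave the other module and the loose things round about where they stand.

Things in the scene. Friction and masses are not known exactly. Their poses are not given: they have to be found in the camera images.
- module_centre (a point): Longer driver module, loose, flat at the start, 0.2 to 0.4 kg. Plate 80 (x) x 140 (y) x 4 mm, board on it to 5 mm. Point at its centre, 21.5 mm above its underside, on the axis of the choke: dark block 28 (x) x 36 (y) mm, from 5 to 43 mm up, to be gripped across x. Within 29 mm along y nothing else is over 7 mm high; parts at the short ends are under 24 mm. +x to the hook edge, z up.
- hook_edge (a point): Middle of the module's plain long edge at its underside, 40 mm in +x from the module's centre. Along this edge an 8 mm strip of the 4 mm plate is bare of board. Axes as the module.
- land_left (a point): Clamp land on the module's other long edge (-x): a notch in the green board, 22 mm wide (y) and 13 mm deep, showing bare plate. Point at x -36, y +44 mm from the module's centre, on the plate, 4 mm above the underside. Nothing over 5 mm stands within 11 mm of this edge. Axes as the module.
- land_right (a point): The other clamp land on the same edge, same size, at x -36, y -26 mm from the module's centre. Axes as the module.
- pocket (a point): Where module_centre must finally be, axes alike. Centre of the pocket of the grey carrier (plate 136 x 222 mm, fixed on the worktop): x to the lip, y along the rail, z up. The pocket floor is 21.5 mm below this point, 12 mm above the worktop. At +x a back wall has its face at x = 41.25 mm; at -x the clip rail has its face at x = -41.25 mm and rises 6 mm above the floor.
- lip (a point): Middle of the fixed steel lip's nose, at its underside, 7.5 mm above the pocket floor. The lip is 130 mm long (y), 4 mm thick and overhangs the floor by 7 mm, from the nose to the back wall in +x. So the module cannot be dropped in flat: its hook edge goes under the lip with the module tilted 10 to 16 degrees, lands edge up, and is then turned down. Axes as the carrier.
- guides (a point): On the pocket floor midway between two side guides: faces at y = +-71.5 mm (1.5 mm of play for the module each side), 26 mm long in x, upright to 7 mm above the floor, then flared outwards up to 15 mm. Axes as the carrier.
- clip_left (a joint): Slide of the toe clip on the +y half of the rail, m. 0: parked at the outer end, toe and tab at y = +88 mm from the pocket's centre, clear of the module by 12 mm; grows as it moves inwards (-y of the carrier), to 0.072. From about 0.010 on its toe is in the way of a module being lowered. About 1.5 N of friction; stays where it is left. Starts anywhere from 0 to 0.070.
- clip_left_tab (a point): Centre of the left clip's black ribbed thumb tab: upright, 14 (x) x 12 (y) x 28 mm, top 14 mm above this point. Can be pinched from above across the 12 mm (y). The steel carriage below it is 26 mm wide (y), its top 20 mm below this point. This point is 46 mm above the worktop, at x = -53 mm from the pocket's centre. Axes as the carrier.
- clip_left_toe (a point): Middle of the left clip's toe, 12 mm wide (y), 4.5 mm thick, at its underside; 17 mm in +x from the tab and 36 mm in -x from the pocket's centre. It passes 2 mm above the seated module's board and overlaps its edge by about 8 mm. Axes as the carrier.
- clip_right (a joint): Slide of the toe clip on the -y half of the rail, m. 0: parked at the outer end, toe and tab at y = -88 mm from the pocket's centre; grows as it moves inwards (+y of the carrier), to 0.078. Otherwise as the left clip. Starts anywhere from 0 to 0.070.
- clip_right_tab (a point): Centre of the right clip's thumb tab; shape, size and axes as the left.
- clip_right_toe (a point): Middle of the right clip's toe at its underside; as the left.
- short_centre (a point): The shorter driver module, loose, a bystander: plate 66 (x) x 96 (y) mm, choke block up to 31 mm. Point at its centre, 15.5 mm above its underside.
- dispenser: White solvent dispenser bottle, 62 mm across, 112 mm high, loose, behind the carrier; origin at its underside. A bystander.
- spool: Solder spool, 60 mm across, 41 mm high, loose, behind the left module; origin at its underside. A bystander.
- loupe: Black eye loupe, 34 mm across, 34 mm high, loose, behind the right module; origin at its underside. A bystander.
- tape_roll: Roll of masking tape lying flat, 68 mm across, 19 mm high, loose, front left of the carrier; origin at its underside. A bystander.
- nest_block: White machined nest block, 44 x 64 x 24 mm, loose, front right of the carrier; origin at its underside. A bystander.

How it is judged:
On the way:
1. the long module lies flat in the carrier's pocket, its hook edge under the lip (distance between module_centre and pocket below 0.004 m and angle between module_centre's own z axis and vertical below 0.03 rad), for 0.2 s.
At the end, for the whole second after the job is handed in: The long module lies flat (within 0.03 rad) in the pocket, its centre within 4 mm of the pocket's centre point, its hook edge under the lip; seen from above the middle of each clip's toe is within 5 mm of the middle of the land on its side (all of step 1 and horizontal distance between clip_left_toe and land_left below 0.005 m and horizontal distance between clip_right_toe and land_right below 0.005 m); the robot touches nothing.
It fails at once if the short module is moved by more than 20 mm (distance of short_centre from where it was at the start of the episode above 0.02 m).
It fails at once if the dispenser bottle, spool, loupe, tape roll or nest block is moved by more than 20 mm, or the bottle knocked over (distance of any of dispenser, spool, loupe, tape_roll, nest_block from where it was at the start of the episode above 0.02 m or angle between dispenser's own z axis and vertical above 0.5 rad).
It also fails if it takes over 70 s, if anything falls off the work surface, if the arm or the gripper's body presses on something with over 40 N, if the wrist force passes 120 N, or if a joint passes its speed limit or range.

### The arm

A 6-joint arm with a two-finger parallel gripper is mounted at the origin on a cart in front of the work surface, level with it; the furniture and walls round the work are solid. World frame = base frame: x ahead of the robot, y to its left, z up, the work surface at z = 0. Lengths are in m, angles in rad, forces in N, time in s.
With the tool pointing down it reaches from about 0.225 to 0.875 m from the base axis. Payload 3.4 kg.
Tool frame: the origin (TCP) lies at the very end of the fingers, on their centre line; the grasp point (between the pads) lies 19 mm behind it; z points along the fingers, y is the line along which they close (so a half turn about z gives the same grasp; the last joint's range is limited). The gripper opens to 85 mm and grips with 20 to 120 N. Pads are 22 mm wide; open, the fingers measure 114 mm over their backs; the gripper's body (76 mm by 85 mm) begins 54 mm behind the grasp point. The pads swing forward as they close: fully open they stand 13 mm farther back than shut.
Start: joints at [1.223, 0.276, 1.505, -0, 1.361, -0.121], TCP at [0.129, 0.56, 0.231] pointing down, gripper open.
Joint ranges: [-2.89, 2.89], [-0.75, 2.08], [0.22, 2.7], [-1.18, 4.32], [0.11, 2.71], [-2.7, 2.7]. Speed limits (rad/s): [2.57, 2.57, 3.14, 3.14, 3.14, 3.14].

### API

Orientations are given as a unit quaternion [w, x, y, z].
In Python, from rig import get_state, optics, sign_off gives the robot as it stands.
- The arm moves only by the tool send_rows, never from a script. Its argument "increments" is a list of rows, each an object with "gripper": the gripper's target within -1 to 1 (shut at 1, half-way at 0, fully open at -1); "linear": the shift along the world's x, y, z in m, a list of three; "delta_rot": the turn, a rotation vector about the world's x, y, z in rad, a list of three. In form: [{"gripper": gripper, "linear": [dx, dy, dz], "delta_rot": [rx, ry, rz]}, ...]. A call has 1 to 8 rows; each row is the pose to reach, as a shift and turn from the pose commanded when the call began; what a row does not reach only later rows make up. A row lasts 1/10 s, in which the tool goes at most 50 mm and 8.59 degrees, less where a joint would pass 70% of its speed; a pose out of reach is approached as far as the arm can. A call with a gripper value outside its range is refused whole. The fingers move at their own pace and stop on an object; "newtons" is the grip in N (left out, the last holds). Time passes only in rows, so rows that repeat a pose let the fingers close. It gives the time, the measured TCP pose, the force, the opening and the grip force at its end, in the units of the state.
- get_state(): the state, without advancing time (a new reading comes with each control period).
- optics.get_image(name): name is "side" or "top"; returns a dict with "pixels" (420x560x3 uint8, blue, green, red), "K" (3x3 intrinsics, pixels), "k1" (the pictures are not rectified: a ray, as slopes to the right and down, at radius r is drawn at 1 + k1 r^2 times it, then the intrinsics apply), "rvec" (rotation vector, rad) and "tvec" (3), from world to camera coordinates, as OpenCV has them. Camera axes: x right, y down, z forward; pixel columns grow to the right and rows downward; lengths in m; the calibration is good to about 2 mm. A picture is of the moment at which its call begins. There is no depth.
- sign_off(): hands the job in; it is judged then, once.
The state is a dict: "clock": time; "qpos": joint angles; "qd": joint speeds; "effort": joint torques, N m; "position": TCP position; "ee_rot": TCP orientation; "contact_force": force on the tool from outside, world axes, zero at the start; "moment": the same for the moment, N m; "width": finger opening in m; "gripper_force": force on a finger pad.
Only numpy, scipy, OpenCV 4.12 (cv2) and the standard library are available. Lean on these libraries where they do the work, as an engineer would, in place of code of your own. Each camera call takes 0.05 s, during which the arm holds its last target. There are 200 camera calls.

## Working session

There is one attempt and no reset: what is moved stays moved. The work goes in short steps, Python scripts to look and compute and a tool call to move; the robot and the scene stay as the last step left them, time stands still between calls to the robot, and variables do not carry over. Pictures are saved under pics/ and viewed, at most 10 in all, crops included, and the job is handed in when it is done.

Besides the shell and the picture viewer there is one more tool, called after ">>>" as a command line: name --argument value ..., lists and objects as JSON in quotes. send_rows: Moves the arm, as the interface text tells. Its arguments: {"type":"object","properties":{"increments":{"type":"array"},"newtons":{"type":"number"}},"required":["increments"]}

```bash
mkdir -p pics
cat > h.py <<'E'
import numpy as np, cv2
from rig import get_state, optics, sign_off
def grab(n,save=None):
    d=optics.get_image(n)
    if save: cv2.imwrite('pics/'+save,d['pixels'])
    return d
def dist(d): return np.array([d['k1'],0,0,0],float)
def ray(d,uv):
    # exact inverse of r*(1+k1 r^2)
    K=np.array(d['K']);p=np.linalg.solve(K,[uv[0],uv[1],1])[:2]
    q=p.copy()
    for _ in range(50): q=p/(1+d['k1']*(q@q))
    R=cv2.Rodrigues(np.array(d['rvec'],float))[0]
    return -R.T@np.array(d['tvec'],float).ravel(), R.T@np.array([q[0],q[1],1])
def onz(d,uv,z):
    c,v=ray(d,uv); return c+v*(z-c[2])/v[2]
def proj(d,P):
    return cv2.projectPoints(np.array(P,float).reshape(-1,1,3),np.array(d['rvec'],float),np.array(d['tvec'],float),np.array(d['K'],float),dist(d))[0].reshape(-1,2)
E
python3 - <<'E'
from h import *
np.set_printoptions(precision=4,suppress=True)
for n in('top','side'):
    d=grab(n,n+'0.png');c,v=ray(d,(280,210));print(n,c,v,d['K'],d['k1'])
s=get_state();print(s)
E
```

```text
top [0.445  0.0122 1.3774] [ 0.0873 -0.0002 -0.9962] [[438.8223   0.     280.8321]
 [  0.     438.8223 211.9049]
 [  0.       0.       1.    ]] -0.12423985292099389
side [ 0.1868 -0.6719  0.6263] [ 0.4079  0.7003 -0.5867] [[402.3058   0.     268.042 ]
 [  0.     402.3058 214.0981]
 [  0.       0.       1.    ]] -0.0757803366355343
{'clock': 0.1, 'qpos': array([ 1.223 ,  0.2765,  1.506 , -0.    ,  1.3607, -0.121 ]), 'qd': array([ 0.0021, -0.0018, -0.0023,  0.0003, -0.0005,  0.001 ]), 'effort': array([  0.0022, -41.7702, -24.6405,  -0.0003,   0.0058,  -0.    ]), 'position': array([0.1291, 0.5598, 0.2305]), 'ee_rot': array([-0.0002,  0.1132,  0.9936, -0.0008]), 'contact_force': array([ 0.4657, -0.4913,  0.3456]), 'moment': array([ 0.0098, -0.0657, -0.0227]), 'gripper_force': 0.0, 'width': 0.08553528311331024}
```

View pics/top0.png

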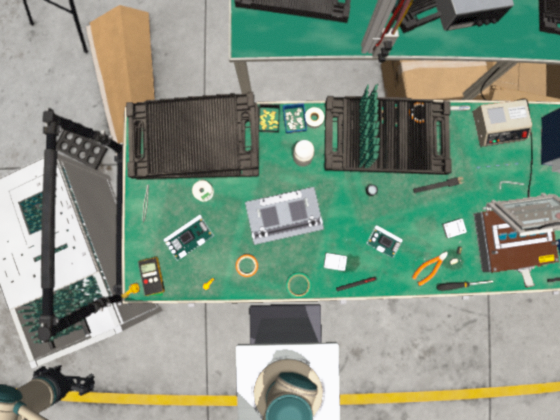

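View pics/side0.png

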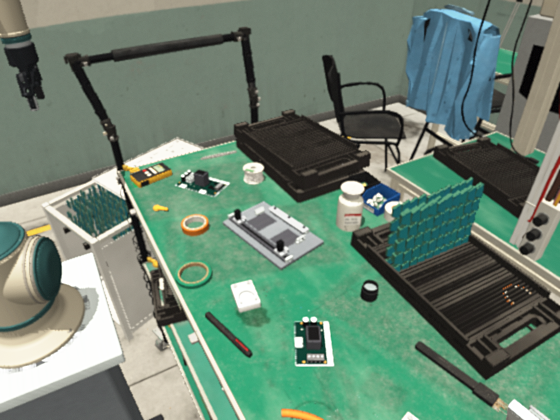

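Run:
```python
from h import *
a=cv2.imread('pics/top0.png');b=cv2.imread('pics/side0.png')
r=lambda im,x,y,w,h,f:cv2.resize(im[y:y+h,x:x+w],(w*f,h*f),interpolation=cv2.INTER_CUBIC)
A=np.hstack([r(a,235,175,100,75,4),r(a,148,200,100,75,4)])
B=np.hstack([r(b,215,190,114,85,3),r(b,170,160,66,85,3),r(b,285,310,60,85,3)])
B=B[:, :800];B=np.pad(B,((0,0),(0,800-B.shape[1]),(0,0)))
cv2.imwrite('pics/crop1.png',np.vstack([A,B]))
```

```text
(no output)
```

View pics/crop1.png

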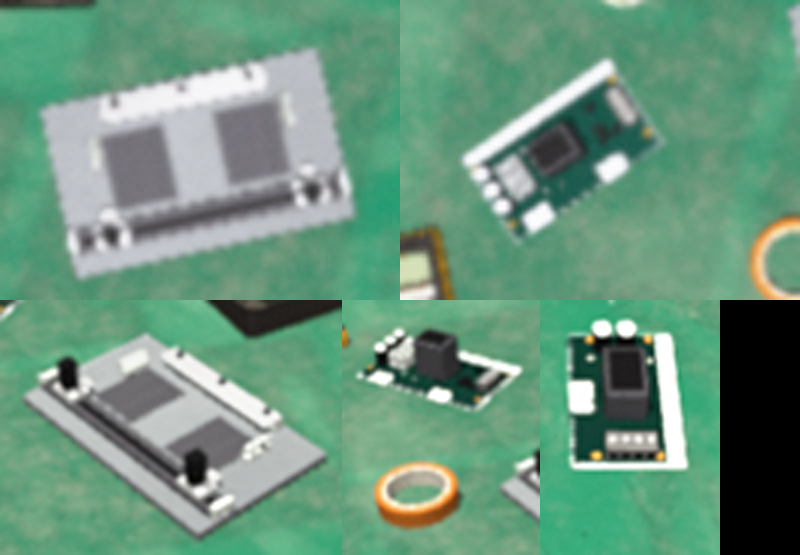

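```bash
cat > seg.py <<'E'
from h import *
np.set_printoptions(precision=4,suppress=True)
def rect(d,roi,fn,z,f=8):
    x,y,w,h=roi
    im=cv2.resize(d['pixels'][y:y+h,x:x+w],None,fx=f,fy=f,interpolation=cv2.INTER_CUBIC)
    m=fn(im).astype(np.uint8)*255
    m=cv2.morphologyEx(m,cv2.MORPH_OPEN,np.ones((5,5)))
    cs=cv2.findContours(m,cv2.RETR_EXTERNAL,cv2.CHAIN_APPROX_NONE)[0]
    c=max(cs,key=cv2.contourArea)
    pts=(c.reshape(-1,2)+.5)/f-.5+[x,y]
    W=np.array([onz(d,p,z)[:2] for p in pts])
    return pts,W,m
def info(name,W):
    (c,s,a)=cv2.minAreaRect((W*1000).astype(np.float32))
    print(name,'centre',np.array(c)/1000,'size',np.array(s),'ang',a)
hsv=lambda im:cv2.cvtColor(im,cv2.COLOR_BGR2HSV)
E
python3 - <<'E'
from seg import *
d=grab('top');e=grab('side')
out=[]
for im,n in((d,'t'),(e,'s')):
    roi={'t':(235,175,100,80),'s':(215,193,120,80)}[n]
    p,W,m=rect(im,roi,lambda i:hsv(i)[...,1]<70,.012); info('carrier '+n,W); out.append(m)
p,W,m=rect(d,(155,205,70,60),lambda i:hsv(i)[...,2]>215,.004); info('white strip',W)
p,W,m=rect(d,(155,205,70,60),lambda i:(hsv(i)[...,2]>185)|(hsv(i)[...,2]<105)|(hsv(i)[...,1]<70),.004); info('module',W); out.append(m)
p,W,m=rect(d,(235,178,90,26),lambda i:hsv(i)[...,2]>225,.0235); info('lip strip',W); out.append(m)
p,W,m=rect(d,(275,195,3,3),lambda i:hsv(i)[...,2]>0,.0)
# choke: dark low-sat in top
p,W,m=rect(d,(278-100,232,16,14),lambda i:hsv(i)[...,2]<85,.043); info('choke top',W)
h=max(o.shape[0] for o in out)
cv2.imwrite('pics/m.png',cv2.resize(np.hstack([np.pad(o,((0,h-o.shape[0]),(0,8))) for o in out]),None,fx=.25,fy=.25))
print([onz(d,q,.06)[:2] for q in [(262,232.3),(312.2,222.7)]])
E
```

```text
carrier t centre [ 0.5445 -0.0012] size [153.9212 229.5054] ang 9.75424861907959
carrier s centre [ 0.5519 -0.0001] size [166.5088 247.4308] ang 5.461215496063232
white strip centre [0.515  0.3215] size [ 10.9017 139.3354] ang 32.831031799316406
module centre [0.486 0.303] size [ 88.1923 148.0825] ang 34.06692123413086
lip strip centre [0.6005 0.0099] size [ 21.4241 130.9947] ang 12.022111892700195
choke top centre [0.4816 0.2993] size [42.9615 40.4691] ang 88.93006134033203
[array([0.4944, 0.0673]), array([ 0.5201, -0.0842])]
```

View pics/m.png

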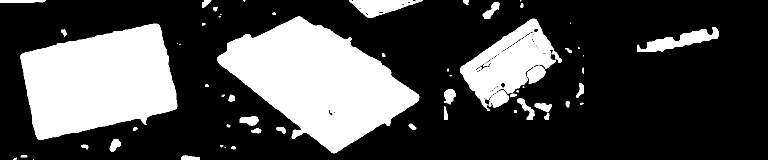

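```bash
cat >> seg.py <<'E'
def quad(pts,W,n=4):
    """fit lines to the four sides of a rectangle contour (world pts), return corners & side angles"""
    b=cv2.boxPoints(cv2.minAreaRect((W*1000).astype(np.float32)))/1000
    L=[]
    for i in range(4):
        a,c=b[i],b[(i+1)%4];t=(c-a)/np.linalg.norm(c-a);nn=np.array([-t[1],t[0]])
        s=(W-a)@t;l=np.linalg.norm(c-a);dd=abs((W-a)@nn)
        S=W[(s>.15*l)&(s<.85*l)&(dd<.018)]
        vx,vy,x0,y0=cv2.fitLine((S*1000).astype(np.float32),cv2.DIST_HUBER,0,.01,.01).ravel()
        L.append((np.array([vx,vy]),np.array([x0,y0])/1000))
    P=[]
    for i in range(4):
        (u,p),(v,q)=L[i-1],L[i]
        k=np.linalg.solve(np.array([u,-v]).T,q-p);P.append(p+k[0]*u)
    return np.array(P),[float(np.degrees(np.arctan2(l[0][1],l[0][0]))) for l in L]
E
python3 - <<'E'
from seg import *
d=grab('top');e=grab('side')
def show(n,p,W):
    P,A=quad(p,W);print(n,'mean',P.mean(0),'sides',[round(1000*float(np.linalg.norm(P[i]-P[i-1])),1) for i in range(4)],'ang',np.round(A,2));print(P.tolist())
for im,n in((d,'t'),(e,'s')):
    roi={'t':(235,175,100,80),'s':(215,193,120,80)}[n]
    for z in (.006,.012):
        p,W,m=rect(im,roi,lambda i:hsv(i)[...,1]<70,z); show('carrier '+n+str(z),p,W)
p,W,m=rect(d,(155,205,70,60),lambda i:(hsv(i)[...,2]>185)|(hsv(i)[...,2]<105)|(hsv(i)[...,1]<70),.004); show('module',p,W)
p,W,m=rect(d,(155,205,70,60),lambda i:hsv(i)[...,2]>215,.004); show('strip',p,W)
# tabs: dark blobs in side view, centroid & extents
for roi in ((228,205,22,22),(270,235,24,26)):
    p,W,m=rect(e,roi,lambda i:hsv(i)[...,2]<70,.06); print('side tab px',p.min(0),p.max(0),p.mean(0))
for roi in ((254,224,18,16),(303,213,18,16)):
    p,W,m=rect(d,roi,lambda i:hsv(i)[...,2]<80,.06); print('top tab px',p.min(0),p.max(0),p.mean(0))
p,W,m=rect(e,(170+50//3+6,160+10,20,20),lambda i:hsv(i)[...,2]<70,.06); print('side choke px',p.min(0),p.max(0),p.mean(0))
p,W,m=rect(d,(178,230,18,16),lambda i:hsv(i)[...,2]<75,.06); print('top choke px',p.min(0),p.max(0),p.mean(0))
E
```

```text
carrier t0.006 mean [0.5487 0.    ] sides [140.8, 228.9, 141.0, 225.4] ang [-79.02  11.3  -78.96   9.89]
[[0.45766735076904297, 0.09940599650144577], [0.5012563467025757, -0.1252986639738083], [0.6395696997642517, -0.09766620397567749], [0.5964160561561584, 0.12358461320400238]]
carrier t0.012 mean [0.5483 0.0001] sides [140.2, 227.9, 140.4, 224.4] ang [-79.02  11.3  -78.96   9.88]
[[0.4576118588447571, 0.09902552515268326], [0.5010104775428772, -0.12469720840454102], [0.6387186050415039, -0.09718555957078934], [0.5957539677619934, 0.12309667468070984]]
carrier s0.006 mean [0.5569 0.007 ] sides [155.1, 249.9, 149.6, 224.7] ang [-79.25  11.11 -80.17   1.72]
[[0.45810195803642273, 0.1213485449552536], [0.5047126412391663, -0.12419366091489792], [0.6515132188796997, -0.09536407142877579], [0.613154947757721, 0.12601687014102936]]
carrier s0.012 mean [0.5533 0.0004] sides [153.7, 247.5, 148.1, 222.5] ang [-79.22  11.11 -80.18   1.73]
[[0.4554293155670166, 0.1136631965637207], [0.5017220973968506, -0.12947455048561096], [0.6470006108283997, -0.10094404965639114], [0.6090416312217712, 0.11
[... 277 characters left out ...]
046997]]
strip mean [0.513  0.3206] sides [0.0, 137.3, 0.0, 137.3] ang [-59.73  23.07 -59.73  31.21]
[[0.4783880114555359, 0.3799145817756653], [0.5476153492927551, 0.2613050043582916], [0.5476153492927551, 0.2613050043582916], [0.4783880114555359, 0.3799145817756653]]
side tab px [234.1875 209.1875] [239.9375 219.0625] [237.2598 214.1361]
side tab px [275.8125 239.3125] [283.5625 251.0625] [279.715 245.111]
top tab px [261.1875 232.0625] [263.3125 234.8125] [262.3167 233.2896]
top tab px [311.3125 220.9375] [313.8125 223.9375] [312.5942 222.3383]
side choke px [191.5625 173.0625] [211.4375 189.4375] [201.3928 182.7462]
top choke px [180.1875 231.0625] [190.1875 241.6875] [184.861  236.3976]
```

```bash
cat >> seg.py <<'E'
def tri(d,a,e,b):
    (c1,v1),(c2,v2)=ray(d,a),ray(e,b);v1=v1/np.linalg.norm(v1);v2=v2/np.linalg.norm(v2)
    k=np.linalg.lstsq(np.array([v1,-v2]).T,c2-c1,rcond=None)[0]
    return (c1+k[0]*v1+c2+k[1]*v2)/2, np.linalg.norm(c1+k[0]*v1-c2-k[1]*v2)
E
python3 - <<'E'
from seg import *
d=grab('top');e=grab('side')
th=np.radians(11.0);R=np.array([[np.cos(th),-np.sin(th)],[np.sin(th),np.cos(th)]]);C=np.array([.5484,0.])
car=lambda p:(np.array(p)[:2]-C)@R*1000
for a,b in (((262.2,232.8),(237.2,214.1)),((312.5,222.3),(279.7,245.1))):
    P,r=tri(d,a,e,b);print('tab',P,r,'carrier mm',car(P),'side ray@.046',onz(e,b,.046),car(onz(e,b,.046)), 'top@.055',car(onz(d,a,.055)))
# profile across the carrier in the top image, along carrier x at y'=0, and along y'
g=cv2.cvtColor(d['pixels'],cv2.COLOR_BGR2GRAY).astype(np.float32)
def prof(xs,ys,z):
    W=np.array([np.r_[C+R@np.array([x,y])/1000,z] for x,y in zip(xs,ys)]);p=proj(d,W).astype(np.float32)
    return cv2.remap(g,p[:,:1],p[:,1:],cv2.INTER_CUBIC).ravel()
xs=np.arange(-80,81,2.)
v=np.mean([prof(xs,np.full_like(xs,y),.02) for y in(-8,-4,0,4,8)],0)
print('x prof',[(int(x),int(q)) for x,q in zip(xs,v)])
for x in(2,):
    ys=np.arange(-120,121,3.);print('y prof lip',[(int(y),int(q)) for y,q in zip(ys,prof(np.full_like(ys,50.),ys,.0235))])
E
python3 - <<'E'
import sys;sys.path.insert(0,'.')
from h import *
import os;os.chdir('.')
a=cv2.imread('pics/top0.png');b=cv2.imread('pics/side0.png')
r=lambda im,x,y,w,h,f:cv2.resize(im[y:y+h,x:x+w],(w*f,h*f),interpolation=cv2.INTER_CUBIC)
cv2.imwrite('pics/crop2.png',np.hstack([r(a,240,180,90,70,8)])[:560,:720])
cv2.imwrite('pics/crop3.png',r(b,218,196,110,75,7))
E
```

```text
tab [0.4945 0.0673 0.0395] 0.0017943685144337612 carrier mm [-40.0983  76.3284] side ray@.046 [0.4919 0.0587 0.046 ] [-44.2774  68.4358] top@.055 [-41.5291  76.291 ]
tab [ 0.5241 -0.0873  0.0416] 0.004013662419709684 carrier mm [-40.504  -81.1101] side ray@.046 [ 0.5234 -0.0925  0.046 ] [-42.1369 -86.0084] top@.055 [-42.6817 -78.7725]
x prof [(-80, 129), (-78, 128), (-76, 126), (-74, 126), (-72, 130), (-70, 144), (-68, 164), (-66, 182), (-64, 194), (-62, 197), (-60, 196), (-58, 195), (-56, 192), (-54, 184), (-52, 166), (-50, 146), (-48, 122), (-46, 100), (-44, 82), (-42, 77), (-40, 86), (-38, 100), (-36, 113), (-34, 123), (-32, 141), (-30, 163), (-28, 183), (-26, 195), (-24, 197), (-22, 198), (-20, 198), (-18, 199), (-16, 200), (-14, 199), (-12, 198), (-10, 198), (-8, 198), (-6, 198), (-4, 198), (-2, 198), (0, 199), (2, 199), (4, 198), (6, 198), (8, 197), (10, 197), (12, 197), (14, 197), (16, 198), (18, 198), (20, 197), (22, 198), (24, 198), (26, 198), (28, 199), (30, 199), (32, 199), (34, 199), (36, 199), (38, 199), (40, 199), (42, 205), (44, 219), (46, 232), (48, 241), (50, 244), (
[... 413 characters left out ...]
63, 236), (-60, 245), (-57, 244), (-54, 241), (-51, 241), (-48, 244), (-45, 246), (-42, 247), (-39, 246), (-36, 246), (-33, 246), (-30, 245), (-27, 246), (-24, 246), (-21, 246), (-18, 246), (-15, 246), (-12, 246), (-9, 245), (-6, 244), (-3, 243), (0, 243), (3, 244), (6, 244), (9, 244), (12, 244), (15, 243), (18, 242), (21, 242), (24, 242), (27, 242), (30, 241), (33, 240), (36, 241), (39, 242), (42, 240), (45, 239), (48, 238), (51, 236), (54, 234), (57, 236), (60, 239), (63, 233), (66, 216), (69, 196), (72, 192), (75, 193), (78, 193), (81, 193), (84, 191), (87, 191), (90, 190), (93, 191), (96, 191), (99, 190), (102, 191), (105, 192), (108, 183), (111, 155), (114, 133), (117, 127), (120, 127)]
```

View pics/crop2.png

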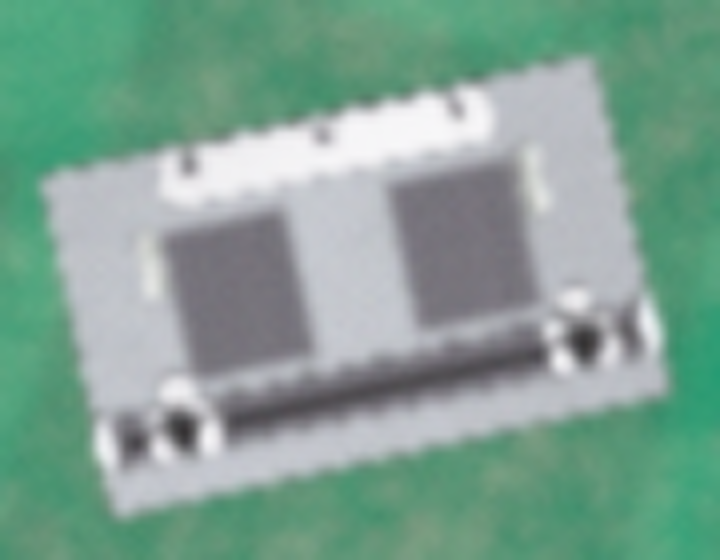

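View pics/crop3.png

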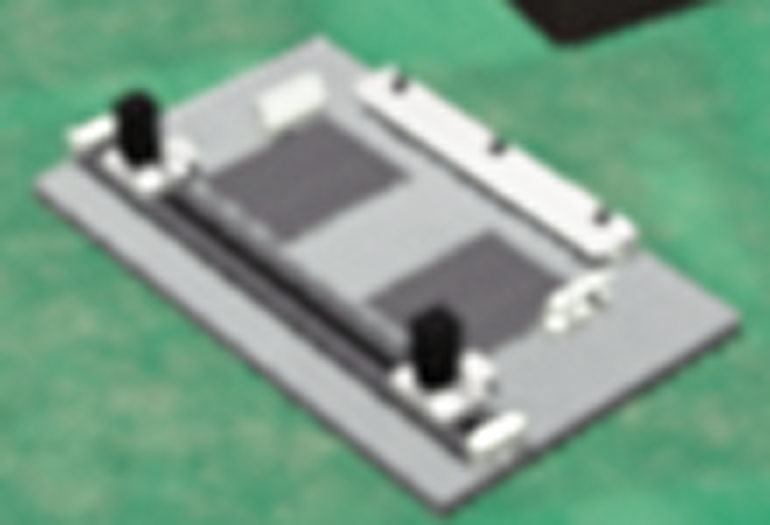

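```bash
cat >> seg.py <<'E'
TH=np.radians(11.0);RC=np.array([[np.cos(TH),-np.sin(TH)],[np.sin(TH),np.cos(TH)]]);PK=np.array([.5582,.0019])
car=lambda p:(np.array(p)[:2]-PK)@RC*1000
wor=lambda x,y,z:np.r_[PK+RC@np.array([x,y])/1000,z]
E
python3 - <<'E'
from seg import *
e=grab('side');d=grab('top')
for q,n in(((323.7,242.4),'R'),((280.9,269.1),'B'),((223.3,222.7),'L'),((264,201.4),'T')):
    print(n,car(onz(e,q,.012)))
print('lip top corners side', [car(onz(e,(218+a/7-.5,196+b/7-.5),.0235)) for a,b in((355,92),(590,262),(637,228))])
n=RC@[1,0]
for q in((237.2,214.1),(237.6,209.6),(279.7,245.1)):
    c,v=ray(e,q);k=((PK+RC@[-.053,0]-c[:2])@n)/(v[:2]@n);P=c+k*v;print('tab side',car(P),P[2])
for q in((262.2,232.8),(312.5,222.3)):
    c,v=ray(d,q);k=(.055-c[2])/v[2];P=c+k*v;print('tab top',car(P))
# choke top face in side: corners from crop1 (f=3 at 170,160, shifted 342)
for q in((416,340),(432,330),(458,335),(442,350)):
    print('choke side',onz(e,(170+(q[0]-342)/3-.3,160+(q[1]-300)/3-.3),.043))
for q in((560,120),(582,152),(552,178),(527,145)):
    print('choke top',onz(d,(148+(q[0]-400)/4-.4,200+q[1]/4-.4),.043))
E
```

```text
R [  57.5361 -117.0475]
B [ -76.6234 -117.8775]
L [-76.4099 100.8489]
T [ 59.7879 105.7195]
lip top corners side [array([36.7875, 60.2575]), array([ 33.242 , -67.8304]), array([ 58.1335, -65.1068])]
tab side [-53.      70.3322] 0.04433424824901866
tab side [-53.      67.0458] 0.05966523044842531
tab side [-53.     -87.0109] 0.047158649517351825
tab top [-51.5116  76.2958]
tab top [-52.6642 -78.7676]
choke side [0.4721 0.3039 0.043 ]
choke side [0.4922 0.3138 0.043 ]
choke side [0.5104 0.2919 0.043 ]
choke side [0.4868 0.2737 0.043 ]
choke top [0.5078 0.2957 0.043 ]
choke top [0.483  0.2789 0.043 ]
choke top [0.4636 0.3022 0.043 ]
choke top [0.4892 0.3214 0.043 ]
```

>>> send_rows --increments '[{"gripper": -0.2, "linear": [0.03, -0.04, 0], "delta_rot": [0, 0, 0.12]}, {"gripper": -0.2, "linear": [0.06, -0.08, 0], "delta_rot": [0, 0, 0.24]}, {"gripper": -0.2, "linear": [0.09, -0.12, 0], "delta_rot": [0, 0, 0.36]}, {"gripper": -0.2, "linear": [0.12, -0.16, 0], "delta_rot": [0, 0, 0.42]}, {"gripper": -0.2, "linear": [0.15, -0.2, 0], "delta_rot": [0, 0, 0.42]}, {"gripper": -0.2, "linear": [0.18, -0.24, 0], "delta_rot": [0, 0, 0.42]}, {"gripper": -0.2, "linear": [0.21, -0.28, 0], "delta_rot": [0, 0, 0.42]}, {"gripper": -0.2, "linear": [0.24, -0.32, 0], "delta_rot": [0, 0, 0.42]}]' --newtons 30

```text
clock: 1.3
position: [0.3702, 0.2386, 0.2317]
ee_rot: [0.001, -0.097, 0.995, 0.0]
contact_force: [0.8, -0.2, 0.6]
width: 0.0513
gripper_force: 0.0
```

>>> send_rows --increments '[{"gripper": -0.6, "linear": [0.031, -0.044, 0], "delta_rot": [0, 0, 0]}, {"gripper": -0.6, "linear": [0.062, -0.088, 0], "delta_rot": [0, 0, 0]}, {"gripper": -0.6, "linear": [0.093, -0.132, -0.01], "delta_rot": [0, 0, 0]}, {"gripper": -0.6, "linear": [0.123, -0.176, -0.03], "delta_rot": [0, 0, 0]}, {"gripper": -0.6, "linear": [0.123, -0.176, -0.07], "delta_rot": [0, 0, 0]}, {"gripper": -0.6, "linear": [0.123, -0.176, -0.11], "delta_rot": [0, 0, 0]}, {"gripper": -0.6, "linear": [0.123, -0.176, -0.13], "delta_rot": [0, 0, 0]}, {"gripper": -0.6, "linear": [0.123, -0.176, -0.13], "delta_rot": [0, 0, 0]}]'

```text
clock: 2.1
position: [0.4898, 0.0639, 0.0985]
ee_rot: [-0.004, -0.096, 0.995, 0.0]
contact_force: [0.1, 1.1, 0.1]
width: 0.0682
gripper_force: 0.0
```

Run:
```python
from seg import *
a=grab('top')['pixels'];b=grab('side')['pixels'];s=get_state();print(s['position'],s['width'],s['clock'])
r=lambda im,x,y,w,h,f:cv2.resize(im[y:y+h,x:x+w],(w*f,h*f),interpolation=cv2.INTER_CUBIC)
cv2.imwrite('pics/c4.png',np.hstack([r(a,235,170,100,120,4),r(b,195,150,100,120,4)]))
```

```text
[0.4928 0.0643 0.1018] 0.0685811451314105 2.2
```

View pics/c4.png

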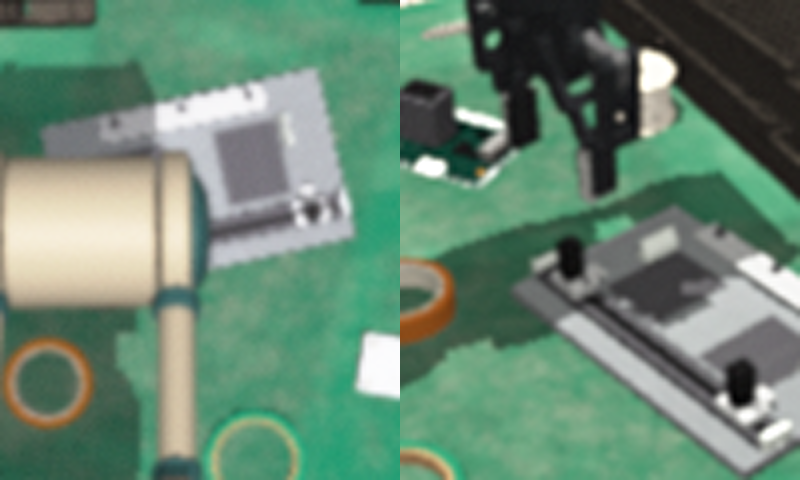

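Run:
```python
from seg import *
d=grab('side');s=get_state();p=s['position']
u=np.r_[RC@[0,1],0]
for z in(p[2],p[2]+.008):
    for k in(-.045,0,.045):
        q=proj(d,[p[:2].tolist()+[z]]+u*k)[0];print(z,k,(q-[195,150])*4)
print('tab', (proj(d,[wor(-53,73,.046),wor(-53,-84,.046)])-[195,150])*4)
```

```text
0.10258062132623906 -0.045 [207.3788 206.0993]
0.10258062132623906 0 [161.0629 173.5928]
0.10258062132623906 0.045 [117.4731 142.9979]
0.11058062132623905 -0.045 [206.681 194.556]
0.11058062132623905 0 [160.1581 162.2372]
0.11058062132623905 0.045 [116.3888 131.8318]
tab [[166.035  252.2565]
 [335.1927 379.2916]]
```

>>> send_rows --increments '[{"gripper": -0.6, "linear": [0, 0, -0.03], "delta_rot": [0, 0, 0]}, {"gripper": -0.6, "linear": [0, 0, -0.055], "delta_rot": [0, 0, 0]}, {"gripper": -0.6, "linear": [0, 0, -0.065], "delta_rot": [0, 0, 0]}, {"gripper": 0.4, "linear": [0, 0, -0.065], "delta_rot": [0, 0, 0]}, {"gripper": 0.9, "linear": [0, 0, -0.065], "delta_rot": [0, 0, 0]}, {"gripper": 0.9, "linear": [0, 0, -0.065], "delta_rot": [0, 0, 0]}, {"gripper": 0.9, "linear": [0, 0, -0.065], "delta_rot": [0, 0, 0]}, {"gripper": 0.9, "linear": [0, 0, -0.065], "delta_rot": [0, 0, 0]}]' --newtons 20

```text
clock: 3.05
position: [0.4934, 0.0645, 0.0376]
ee_rot: [0.001, -0.096, 0.995, 0.0]
contact_force: [-0.4, 0.9, 6.5]
width: 0.0112
gripper_force: 23.1
```

Run:
```python
from seg import *
s=get_state();print(s['position'],s['width'],s['clock'],s['contact_force'],s['gripper_force'],car(s['position']))
```

```text
[0.4934 0.0645 0.0376] 0.011209981039990873 3.05 [-0.385   0.9064  6.5273] 23.12991589307785 [-51.704   73.7718]
```

>>> send_rows --increments '[{"gripper": 0.9, "linear": [-0.001, 0.005, 0], "delta_rot": [0, 0, 0]}, {"gripper": 0.9, "linear": [-0.0019, 0.0098, 0], "delta_rot": [0, 0, 0]}, {"gripper": 0.9, "linear": [-0.0023, 0.0118, 0], "delta_rot": [0, 0, 0]}, {"gripper": 0.9, "linear": [-0.0023, 0.0118, 0], "delta_rot": [0, 0, 0]}]'

```text
clock: 3.45
position: [0.491, 0.0761, 0.0376]
ee_rot: [0.001, -0.097, 0.995, -0.0]
contact_force: [0.2, 0.1, 5.7]
width: 0.011
gripper_force: 23.1
```

>>> send_rows --increments '[{"gripper": 0.9, "linear": [-0.0004, 0.002, 0], "delta_rot": [0, 0, 0]}, {"gripper": 0.9, "linear": [-0.0006, 0.003, 0], "delta_rot": [0, 0, 0]}, {"gripper": 0.9, "linear": [-0.0006, 0.003, 0], "delta_rot": [0, 0, 0]}]'

```text
clock: 3.75
position: [0.4908, 0.0776, 0.0376]
ee_rot: [0.001, -0.097, 0.995, -0.002]
contact_force: [-0.2, -5.1, 5.6]
width: 0.0114
gripper_force: 23.1
```

>>> send_rows --increments '[{"gripper": 0.9, "linear": [-0.0004, 0.002, 0], "delta_rot": [0, 0, 0]}, {"gripper": 0.9, "linear": [-0.0006, 0.003, 0], "delta_rot": [0, 0, 0]}, {"gripper": 0.9, "linear": [-0.0006, 0.003, 0], "delta_rot": [0, 0, 0]}]'

```text
clock: 4.05
position: [0.4907, 0.0779, 0.0376]
ee_rot: [0.002, -0.099, 0.995, -0.004]
contact_force: [0.3, -14.8, 4.9]
width: 0.011
gripper_force: 23.0
```

>>> send_rows --increments '[{"gripper": -0.6, "linear": [0.001, -0.005, 0], "delta_rot": [0, 0, 0]}, {"gripper": -0.6, "linear": [0.001, -0.005, 0.002], "delta_rot": [0, 0, 0]}, {"gripper": -0.6, "linear": [0.001, -0.005, 0.03], "delta_rot": [0, 0, 0]}, {"gripper": -0.6, "linear": [0.001, -0.005, 0.06], "delta_rot": [0, 0, 0]}, {"gripper": -0.6, "linear": [0.009, -0.05, 0.06], "delta_rot": [0, 0, 0]}, {"gripper": -0.6, "linear": [0.018, -0.095, 0.06], "delta_rot": [0, 0, 0]}, {"gripper": -0.6, "linear": [0.027, -0.14, 0.06], "delta_rot": [0, 0, 0]}, {"gripper": -0.6, "linear": [0.032, -0.168, 0.06], "delta_rot": [0, 0, 0]}]'

```text
clock: 4.85
position: [0.5217, -0.0882, 0.0967]
ee_rot: [0.001, -0.096, 0.995, -0.0]
contact_force: [0.5, 1.3, 0.4]
width: 0.0686
gripper_force: 0.0
```

>>> send_rows --increments '[{"gripper": -0.6, "linear": [0, 0, 0], "delta_rot": [0, 0, 0]}, {"gripper": -0.6, "linear": [0, 0, -0.03], "delta_rot": [0, 0, 0]}, {"gripper": -0.6, "linear": [0, 0, -0.06], "delta_rot": [0, 0, 0]}, {"gripper": -0.6, "linear": [0, 0, -0.06], "delta_rot": [0, 0, 0]}, {"gripper": 0.9, "linear": [0, 0, -0.06], "delta_rot": [0, 0, 0]}, {"gripper": 0.9, "linear": [0, 0, -0.06], "delta_rot": [0, 0, 0]}, {"gripper": 0.9, "linear": [0, 0, -0.06], "delta_rot": [0, 0, 0]}, {"gripper": 0.9, "linear": [0, 0, -0.06], "delta_rot": [0, 0, 0]}]'

```text
clock: 5.65
position: [0.5218, -0.0861, 0.0376]
ee_rot: [0.001, -0.097, 0.995, -0.001]
contact_force: [-0.8, 0.6, 7.1]
width: 0.0115
gripper_force: 23.3
```

Run:
```python
from seg import *
s=get_state();print(s['position'],s['width'],s['clock'],s['contact_force'],s['gripper_force'],car(s['position']))
```

```text
[ 0.5218 -0.0861  0.0376] 0.011454836943530208 5.65 [-0.8477  0.6454  7.111 ] 23.34503084421158 [-52.5069 -79.4386]
```

>>> send_rows --increments '[{"gripper": 0.9, "linear": [0.0008, -0.004, 0], "delta_rot": [0, 0, 0]}, {"gripper": 0.9, "linear": [0.0014, -0.007, 0], "delta_rot": [0, 0, 0]}, {"gripper": 0.9, "linear": [0.0014, -0.007, 0], "delta_rot": [0, 0, 0]}]'

```text
clock: 5.95
position: [0.5233, -0.0935, 0.0377]
ee_rot: [0.001, -0.096, 0.995, -0.0]
contact_force: [-0.6, 0.9, 5.6]
width: 0.0114
gripper_force: 23.2
```

>>> send_rows --increments '[{"gripper": 0.9, "linear": [0.0004, -0.002, 0], "delta_rot": [0, 0, 0]}, {"gripper": 0.9, "linear": [0.0004, -0.002, 0], "delta_rot": [0, 0, 0]}]'

```text
clock: 6.15
position: [0.5237, -0.0954, 0.0377]
ee_rot: [0.001, -0.096, 0.995, -0.0]
contact_force: [-0.6, 0.7, 6.7]
width: 0.0111
gripper_force: 23.2
```

>>> send_rows --increments '[{"gripper": 0.9, "linear": [0.0004, -0.002, 0], "delta_rot": [0, 0, 0]}, {"gripper": 0.9, "linear": [0.0004, -0.002, 0], "delta_rot": [0, 0, 0]}]'

```text
clock: 6.35
position: [0.5237, -0.0956, 0.0376]
ee_rot: [0.001, -0.096, 0.995, 0.001]
contact_force: [-0.7, 5.5, 7.4]
width: 0.0111
gripper_force: 23.4
```

>>> send_rows --increments '[{"gripper": -0.6, "linear": [-0.0008, 0.003, 0], "delta_rot": [0, 0, 0]}, {"gripper": -0.6, "linear": [-0.0008, 0.003, 0.01], "delta_rot": [0, 0, 0]}, {"gripper": -0.6, "linear": [-0.0008, 0.003, 0.04], "delta_rot": [0, 0, 0]}, {"gripper": -0.6, "linear": [-0.003, 0.03, 0.08], "delta_rot": [0, 0, 0]}, {"gripper": -0.6, "linear": [-0.007, 0.075, 0.08], "delta_rot": [0, 0, 0.1]}, {"gripper": -0.6, "linear": [-0.012, 0.12, 0.08], "delta_rot": [0, 0, 0.2]}, {"gripper": -0.6, "linear": [-0.016, 0.165, 0.08], "delta_rot": [0, 0, 0.3]}, {"gripper": -0.6, "linear": [-0.02, 0.21, 0.08], "delta_rot": [0, 0, 0.3665]}]'

```text
clock: 7.15
position: [0.5029, 0.1143, 0.1172]
ee_rot: [0.001, -0.278, 0.961, -0.0]
contact_force: [0.1, 0.1, -0.3]
width: 0.0685
gripper_force: 0.0
```

>>> send_rows --increments '[{"gripper": -0.6, "linear": [-0.004, 0.045, 0], "delta_rot": [0, 0, 0]}, {"gripper": -0.6, "linear": [-0.008, 0.09, 0], "delta_rot": [0, 0, 0]}, {"gripper": -0.6, "linear": [-0.013, 0.135, 0], "delta_rot": [0, 0, 0]}, {"gripper": -0.6, "linear": [-0.017, 0.187, 0], "delta_rot": [0, 0, 0]}, {"gripper": -0.6, "linear": [-0.017, 0.187, 0], "delta_rot": [0, 0, 0]}]'

```text
clock: 7.65
position: [0.4858, 0.3055, 0.117]
ee_rot: [0.001, -0.279, 0.96, 0.001]
contact_force: [-0.0, -0.9, -0.5]
width: 0.0683
gripper_force: 0.0
```

Run:
```python
from seg import *
s=get_state();print(s['position'],s['ee_rot'],s['width'],s['clock'])
d=grab('side');b=d['pixels'];r=lambda im,x,y,w,h,f:cv2.resize(im[y:y+h,x:x+w],(w*f,h*f),interpolation=cv2.INTER_CUBIC)
p=s['position'];print(((proj(d,[[p[0],p[1],.043],[.486,.300,.043]])-[165,110])*6).ravel())
cv2.imwrite('pics/c5.png',r(b,165,110,90,100,6))
```

```text
[0.4858 0.3055 0.117 ] [ 0.0014 -0.2787  0.9604  0.0014] 0.06825329578614397 7.65
[201.9637 369.197  206.41   374.129 ]
```

View pics/c5.png

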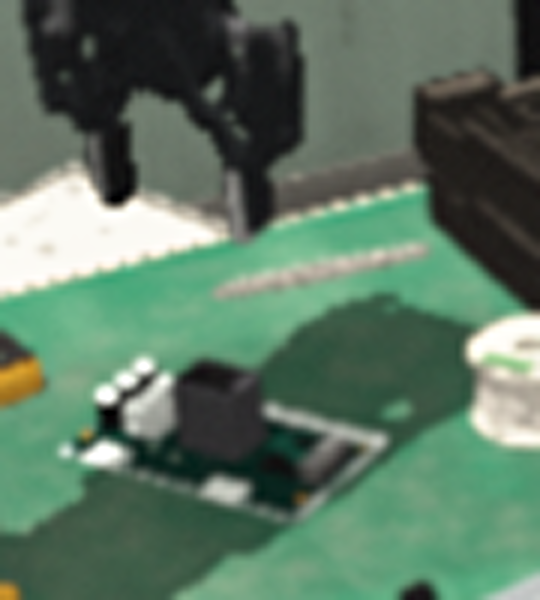

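>>> send_rows --increments '[{"gripper": -0.6, "linear": [0.001, -0.006, -0.04], "delta_rot": [0, 0, 0]}, {"gripper": -0.6, "linear": [0.001, -0.006, -0.075], "delta_rot": [0, 0, 0]}, {"gripper": -0.6, "linear": [0.001, -0.006, -0.091], "delta_rot": [0, 0, 0]}, {"gripper": 0.1, "linear": [0.001, -0.006, -0.091], "delta_rot": [0, 0, 0]}, {"gripper": 0.9, "linear": [0.001, -0.006, -0.091], "delta_rot": [0, 0, 0]}, {"gripper": 0.9, "linear": [0.001, -0.006, -0.091], "delta_rot": [0, 0, 0]}, {"gripper": 0.9, "linear": [0.001, -0.006, -0.091], "delta_rot": [0, 0, 0]}]' --newtons 20

```text
clock: 8.4
position: [0.4879, 0.294, 0.0265]
ee_rot: [0.001, -0.276, 0.961, 0.0]
contact_force: [0.7, 0.5, -1.3]
width: 0.0353
gripper_force: 21.6
```

Run:
```python
from seg import *
s=get_state();print(s['position'],s['ee_rot'],s['width'],s['gripper_force'],s['contact_force'],s['moment'],s['clock'])
```

```text
[0.4879 0.294  0.0265] [ 0.0011 -0.2761  0.9611  0.0001] 0.035276076089833616 21.59409463405609 [ 0.6567  0.5218 -1.2793] [-0.0032 -0.0079  0.0436] 8.4
```

>>> send_rows --increments '[{"gripper": -0.3, "linear": [0, 0, 0], "delta_rot": [0, 0, 0]}, {"gripper": -0.3, "linear": [0, 0, 0.005], "delta_rot": [0, 0, 0]}, {"gripper": -0.3, "linear": [0, 0, 0.035], "delta_rot": [0, 0, 0]}, {"gripper": -0.3, "linear": [0, 0, 0.045], "delta_rot": [0, 0, -0.14]}, {"gripper": -0.3, "linear": [0, 0, 0.045], "delta_rot": [0, 0, -0.28]}, {"gripper": -0.3, "linear": [0, 0, 0.045], "delta_rot": [0, 0, -0.42]}, {"gripper": -0.3, "linear": [0, 0, 0.045], "delta_rot": [0, 0, -0.56]}, {"gripper": -0.3, "linear": [0, 0, 0.045], "delta_rot": [0, 0, -0.7]}]'

```text
clock: 9.2
position: [0.4873, 0.2943, 0.0712]
ee_rot: [0.001, 0.073, 0.997, 0.0]
contact_force: [-0.2, 0.8, 0.4]
width: 0.0556
gripper_force: 0.0
```

>>> send_rows --increments '[{"gripper": -0.6, "linear": [0, 0, 0], "delta_rot": [0, 0, -0.14]}, {"gripper": -0.6, "linear": [0, 0, 0], "delta_rot": [0, 0, -0.28]}, {"gripper": -0.6, "linear": [0, 0, 0], "delta_rot": [0, 0, -0.42]}, {"gripper": -0.6, "linear": [0, 0, 0], "delta_rot": [0, 0, -0.56]}, {"gripper": -0.6, "linear": [0, 0, 0], "delta_rot": [0, 0, -0.7]}, {"gripper": -0.6, "linear": [0, 0, 0], "delta_rot": [0, 0, -0.84]}, {"gripper": -0.6, "linear": [0, 0, 0], "delta_rot": [0, 0, -0.8708]}, {"gripper": -0.6, "linear": [0, 0, 0], "delta_rot": [0, 0, -0.8708]}]'

```text
clock: 10.0
position: [0.4873, 0.2943, 0.071]
ee_rot: [0.0, 0.484, 0.875, 0.0]
contact_force: [0.4, -0.6, -0.1]
width: 0.0678
gripper_force: 0.0
```

>>> send_rows --increments '[{"gripper": -0.6, "linear": [0, 0, -0.03], "delta_rot": [0, 0, 0]}, {"gripper": -0.6, "linear": [0, 0, -0.05], "delta_rot": [0, 0, 0]}, {"gripper": -0.6, "linear": [0, 0, -0.058], "delta_rot": [0, 0, 0]}, {"gripper": 0.1, "linear": [0, 0, -0.058], "delta_rot": [0, 0, 0]}, {"gripper": 0.9, "linear": [0, 0, -0.058], "delta_rot": [0, 0, 0]}, {"gripper": 0.9, "linear": [0, 0, -0.058], "delta_rot": [0, 0, 0]}, {"gripper": 0.9, "linear": [0, 0, -0.058], "delta_rot": [0, 0, 0]}]' --newtons 25

```text
clock: 10.7
position: [0.4888, 0.295, 0.0139]
ee_rot: [0.001, 0.484, 0.875, 0.002]
contact_force: [2.6, 1.2, 4.1]
width: 0.0279
gripper_force: 25.7
```

Run:
```python
from seg import *
s=get_state();print(s['position'],s['ee_rot'],s['width'],s['gripper_force'],s['contact_force'],s['moment'],s['clock'])
```

```text
[0.4888 0.295  0.0139] [0.0014 0.4842 0.8749 0.0019] 0.027854439233921474 25.738947093486786 [2.6375 1.1974 4.0885] [ 0.0884 -0.1736 -0.0045] 10.7
```

>>> send_rows --increments '[{"gripper": 0.9, "linear": [0, 0, 0], "delta_rot": [0, 0, 0]}, {"gripper": 0.9, "linear": [0, 0, 0.02], "delta_rot": [0, 0, 0]}, {"gripper": 0.9, "linear": [0, 0, 0.05], "delta_rot": [0, 0, 0]}, {"gripper": 0.9, "linear": [0, 0, 0.08], "delta_rot": [0, 0, 0]}, {"gripper": 0.9, "linear": [0.003, -0.013, 0.105], "delta_rot": [0, 0, -0.03]}, {"gripper": 0.9, "linear": [0.009, -0.043, 0.105], "delta_rot": [0, 0, -0.08]}, {"gripper": 0.9, "linear": [0.016, -0.073, 0.105], "delta_rot": [0, 0, -0.13]}, {"gripper": 0.9, "linear": [0.022, -0.103, 0.105], "delta_rot": [0, 0, -0.18]}]' --newtons 60

```text
clock: 11.5
position: [0.508, 0.1899, 0.1172]
ee_rot: [-0.0, 0.561, 0.827, -0.001]
contact_force: [-0.5, 0.5, -2.4]
width: 0.027
gripper_force: 59.8
```

>>> send_rows --increments '[{"gripper": 0.9, "linear": [0.007, -0.034, 0], "delta_rot": [0, 0, -0.05]}, {"gripper": 0.9, "linear": [0.014, -0.068, 0], "delta_rot": [0, 0, -0.1]}, {"gripper": 0.9, "linear": [0.021, -0.102, 0], "delta_rot": [0, 0, -0.15]}, {"gripper": 0.9, "linear": [0.028, -0.136, 0], "delta_rot": [0, 0, -0.188]}, {"gripper": 0.9, "linear": [0.034, -0.165, 0], "delta_rot": [0, 0, -0.188]}, {"gripper": 0.9, "linear": [0.04, -0.19, 0], "delta_rot": [0, 0, -0.188]}, {"gripper": 0.9, "linear": [0.041, -0.192, 0], "delta_rot": [0, 0, -0.188]}, {"gripper": 0.9, "linear": [0.041, -0.192, 0], "delta_rot": [0, 0, -0.188]}]'

```text
clock: 12.3
position: [0.5491, -0.0013, 0.1168]
ee_rot: [-0.001, 0.637, 0.771, -0.0]
contact_force: [0.5, 0.9, -3.3]
width: 0.0272
gripper_force: 59.7
```

>>> send_rows --increments '[{"gripper": 0.9, "linear": [0, 0, 0], "delta_rot": [-0.0143, 0.0735, 0]}, {"gripper": 0.9, "linear": [0, 0, 0], "delta_rot": [-0.0286, 0.147, 0]}, {"gripper": 0.9, "linear": [0, 0, -0.015], "delta_rot": [-0.0433, 0.2227, 0]}, {"gripper": 0.9, "linear": [0, 0, -0.03], "delta_rot": [-0.0433, 0.2227, 0]}, {"gripper": 0.9, "linear": [0, 0, -0.03], "delta_rot": [-0.0433, 0.2227, 0]}, {"gripper": 0.9, "linear": [0, 0, -0.03], "delta_rot": [-0.0433, 0.2227, 0]}]'

```text
clock: 12.9
position: [0.5491, 0.0001, 0.0872]
ee_rot: [-0.073, 0.632, 0.767, -0.088]
contact_force: [-0.0, -0.1, -2.6]
width: 0.027
gripper_force: 60.0
```

```bash
sed -i 's/PK=np.array(\[.5582,.0019\])/PK=np.array([.5584,.0009])/' seg.py
cat >> seg.py <<'E'
from scipy.spatial.transform import Rotation as Ro
def st():
    s=get_state();q=s['ee_rot'];r=Ro.from_quat([q[1],q[2],q[3],q[0]]).as_matrix()
    z=Ro.from_euler('z',-TH).as_matrix()@r   # tool axes in carrier frame
    c=car(s['position'])
    O=np.array([c[0],c[1],s['position'][2]*1000-12])+13.9*z[:,2]   # underside centre, above floor
    H=O+40*z[:,1]
    print('t',s['clock'],'tcp',s['position'],'w',s['width'],'F',s['contact_force'],'M',s['moment'])
    print('tilt deg',np.degrees(np.arctan2(-z[2,1],np.hypot(*z[:2,1]))),'yaw err',np.degrees(np.arctan2(z[1,1],z[0,1])),'roll',np.degrees(z[2,0]),'O',O,'hook',H)
E
python3 -c "
from seg import *
st();b=grab('side')['pixels'];a=grab('top')['pixels']
r=lambda im,x,y,w,h,f:cv2.resize(im[y:y+h,x:x+w],(w*f,h*f),interpolation=cv2.INTER_CUBIC)
cv2.imwrite('pics/c6.png',r(b,200,150,130,100,6))"
```

```text
t 12.9 tcp [0.5491 0.0001 0.0872] w 0.027028350409630614 F [-0.0112 -0.0542 -2.5796] M [ 0.067  -0.1329  0.0201]
tilt deg 13.084215965679228 yaw err 0.05643123801649611 roll 0.03839700833992057 O [-12.4151   1.0176  61.6469] hook [26.5464  1.056  52.5916]
```

View pics/c6.png

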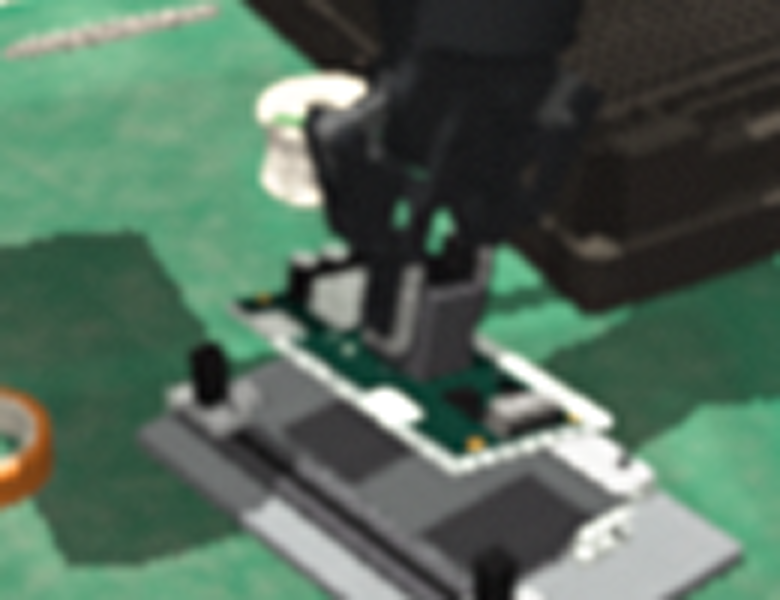

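>>> send_rows --increments '[{"gripper": 0.9, "linear": [0.0026, -0.0005, -0.015], "delta_rot": [0, 0, 0]}, {"gripper": 0.9, "linear": [0.0026, -0.0005, -0.028], "delta_rot": [0, 0, 0]}, {"gripper": 0.9, "linear": [0.0026, -0.0005, -0.036], "delta_rot": [0, 0, 0]}, {"gripper": 0.9, "linear": [0.0026, -0.0005, -0.036], "delta_rot": [0, 0, 0]}]'

```text
clock: 13.4
position: [0.5511, -0.0014, 0.0496]
ee_rot: [-0.074, 0.632, 0.766, -0.088]
contact_force: [-1.4, 0.1, -1.7]
width: 0.0273
gripper_force: 60.0
```

```bash
python3 -c "
from seg import *
st()"
```

```text
t 13.4 tcp [ 0.5511 -0.0014  0.0496] w 0.02733575733605169 F [-1.3505  0.0827 -1.6563] M [ 0.0106 -0.1966 -0.0133]
tilt deg 13.206024611131442 yaw err -0.01817563248582336 roll 0.05906385955557492 O [-10.7368  -0.836   24.0385] hook [28.2054 -0.8484 14.9004]
```

>>> send_rows --increments '[{"gripper": 0.9, "linear": [0, 0.0004, -0.004], "delta_rot": [0, 0, 0]}, {"gripper": 0.9, "linear": [0, 0.0004, -0.008], "delta_rot": [0, 0, 0]}, {"gripper": 0.9, "linear": [0, 0.0004, -0.011], "delta_rot": [0, 0, 0]}, {"gripper": 0.9, "linear": [0, 0.0004, -0.011], "delta_rot": [0, 0, 0]}]'

```text
clock: 13.8
position: [0.5524, -0.0008, 0.04]
ee_rot: [-0.072, 0.632, 0.767, -0.087]
contact_force: [0.2, -0.1, -2.1]
width: 0.027
gripper_force: 60.1
```

```bash
python3 -c "
from seg import *
st()"
```

```text
t 13.8 tcp [ 0.5524 -0.0008  0.04  ] w 0.026970408729996932 F [ 0.2338 -0.1206 -2.1295] M [ 0.0804 -0.1524  0.0312]
tilt deg 13.022828338637495 yaw err -0.01698704687940395 roll 0.016665933914719794 O [-9.3761 -0.5574 14.483 ] hook [29.5951 -0.5689  5.4695]
```

>>> send_rows --increments '[{"gripper": 0.9, "linear": [0, 0.0002, -0.002], "delta_rot": [0, 0, 0]}, {"gripper": 0.9, "linear": [0, 0.0002, -0.0035], "delta_rot": [0, 0, 0]}, {"gripper": 0.9, "linear": [0, 0.0002, -0.0035], "delta_rot": [0, 0, 0]}]'

```text
clock: 14.1
position: [0.5526, -0.0008, 0.0367]
ee_rot: [-0.072, 0.632, 0.767, -0.087]
contact_force: [-0.1, -0.0, -2.9]
width: 0.0272
gripper_force: 60.1
```

>>> send_rows --increments '[{"gripper": 0.9, "linear": [0, 0, -0.001], "delta_rot": [0, 0, 0]}, {"gripper": 0.9, "linear": [0, 0, -0.001], "delta_rot": [0, 0, 0]}]'

```text
clock: 14.3
position: [0.5526, -0.0008, 0.0358]
ee_rot: [-0.072, 0.632, 0.767, -0.087]
contact_force: [-0.1, 0.9, -1.4]
width: 0.0272
gripper_force: 60.1
```

```bash
python3 -c "
from seg import *
st()"
```

```text
t 14.3 tcp [ 0.5526 -0.0008  0.0358] w 0.02723217991277613 F [-0.1431  0.8958 -1.4054] M [ 0.056  -0.1948 -0.0486]
tilt deg 12.98879918685385 yaw err -0.016171865183835548 roll -0.004481481863427825 O [-9.1031 -0.5439 10.2419] hook [29.8734 -0.555   1.2515]
```

>>> send_rows --increments '[{"gripper": 0.9, "linear": [0.002, 0.0004, -0.0006], "delta_rot": [0, 0, 0]}, {"gripper": 0.9, "linear": [0.0039, 0.0008, -0.0006], "delta_rot": [0, 0, 0]}, {"gripper": 0.9, "linear": [0.0059, 0.0011, -0.0006], "delta_rot": [0, 0, 0]}, {"gripper": 0.9, "linear": [0.0069, 0.0013, -0.0006], "delta_rot": [0, 0, 0]}, {"gripper": 0.9, "linear": [0.0069, 0.0013, -0.0006], "delta_rot": [0, 0, 0]}]'

```text
clock: 14.8
position: [0.5598, 0.0006, 0.0352]
ee_rot: [-0.072, 0.632, 0.767, -0.087]
contact_force: [-0.1, 1.2, -2.0]
width: 0.0273
gripper_force: 60.1
```

```bash
python3 -c "
from seg import *
st()"
```

```text
t 14.8 tcp [0.5598 0.0006 0.0352] w 0.027294129509876634 F [-0.1309  1.1695 -2.0159] M [ 0.1705 -0.2386  0.0383]
tilt deg 12.974352951467726 yaw err -0.01098599061200884 roll -0.0004943498170720395 O [-1.7971 -0.5577  9.6452] hook [37.1817 -0.5652  0.6646]
```

>>> send_rows --increments '[{"gripper": 0.9, "linear": [0.001, 0.0002, 0], "delta_rot": [0, 0, 0]}, {"gripper": 0.9, "linear": [0.002, 0.0004, 0], "delta_rot": [0, 0, 0]}, {"gripper": 0.9, "linear": [0.002, 0.0004, 0], "delta_rot": [0, 0, 0]}]'

```text
clock: 15.1
position: [0.5616, 0.0009, 0.0352]
ee_rot: [-0.072, 0.632, 0.767, -0.087]
contact_force: [-1.3, 1.3, -1.9]
width: 0.0269
gripper_force: 60.1
```

>>> send_rows --increments '[{"gripper": 0.9, "linear": [0.001, 0.0002, 0], "delta_rot": [0, 0, 0]}, {"gripper": 0.9, "linear": [0.001, 0.0002, 0], "delta_rot": [0, 0, 0]}]'

```text
clock: 15.3
position: [0.5626, 0.0011, 0.0352]
ee_rot: [-0.072, 0.632, 0.767, -0.087]
contact_force: [-0.6, 1.6, -2.5]
width: 0.027
gripper_force: 60.1
```

>>> send_rows --increments '[{"gripper": 0.9, "linear": [0.001, 0.0002, 0], "delta_rot": [0, 0, 0]}, {"gripper": 0.9, "linear": [0.001, 0.0002, 0], "delta_rot": [0, 0, 0]}]'

```text
clock: 15.5
position: [0.5636, 0.0014, 0.0352]
ee_rot: [-0.072, 0.632, 0.767, -0.087]
contact_force: [-0.0, 0.9, -1.4]
width: 0.027
gripper_force: 60.1
```

```bash
python3 -c "
from seg import *
st()"
```

```text
t 15.5 tcp [0.5636 0.0014 0.0352] w 0.026974116325891608 F [-0.0239  0.8858 -1.3592] M [ 0.1889 -0.1441  0.0202]
tilt deg 12.987352147587801 yaw err -0.012519420498040982 roll -0.003477572760253086 O [ 2.0786 -0.548   9.6814] hook [41.0554 -0.5565  0.692 ]
```

>>> send_rows --increments '[{"gripper": 0.9, "linear": [0.001, 0.0002, 0], "delta_rot": [0, 0, 0]}, {"gripper": 0.9, "linear": [0.001, 0.0002, 0], "delta_rot": [0, 0, 0]}]'

```text
clock: 15.7
position: [0.5646, 0.0015, 0.0352]
ee_rot: [-0.072, 0.632, 0.767, -0.087]
contact_force: [-0.8, 0.3, -1.0]
width: 0.0271
gripper_force: 60.1
```

>>> send_rows --increments '[{"gripper": 0.9, "linear": [0.001, 0.0002, 0], "delta_rot": [0, 0, 0]}, {"gripper": 0.9, "linear": [0.001, 0.0002, 0], "delta_rot": [0, 0, 0]}]'

```text
clock: 15.9
position: [0.5657, 0.0017, 0.0352]
ee_rot: [-0.072, 0.632, 0.767, -0.087]
contact_force: [-0.3, 1.0, -2.0]
width: 0.0272
gripper_force: 60.1
```

```bash
python3 -c "
from seg import *
st()"
```

```text
t 15.9 tcp [0.5657 0.0017 0.0352] w 0.027161600672448702 F [-0.2639  1.031  -2.03  ] M [ 0.1375 -0.1479 -0.0642]
tilt deg 12.982591291750575 yaw err -0.015769277424390292 roll -0.0039881068524124375 O [ 4.1747 -0.5527  9.6689] hook [43.1522 -0.5635  0.6827]
```

>>> send_rows --increments '[{"gripper": 0.9, "linear": [0.001, 0.0002, 0], "delta_rot": [0, 0, 0]}, {"gripper": 0.9, "linear": [0.001, 0.0002, 0], "delta_rot": [0, 0, 0]}]'

```text
clock: 16.1
position: [0.5666, 0.0019, 0.0352]
ee_rot: [-0.072, 0.632, 0.767, -0.087]
contact_force: [-1.1, 0.2, -2.1]
width: 0.027
gripper_force: 60.1
```

>>> send_rows --increments '[{"gripper": 0.9, "linear": [0.001, 0.0002, 0], "delta_rot": [0, 0, 0]}, {"gripper": 0.9, "linear": [0.001, 0.0002, 0], "delta_rot": [0, 0, 0]}]'

```text
clock: 16.3
position: [0.5668, 0.0019, 0.0352]
ee_rot: [-0.072, 0.632, 0.767, -0.088]
contact_force: [-2.3, -0.1, -0.9]
width: 0.027
gripper_force: 60.0
```

```bash
python3 -c "
from seg import *
st();e=grab('side');d=grab('top');cv2.imwrite('pics/s7.png',e['pixels']);cv2.imwrite('pics/t7.png',d['pixels'])"
```

```text
t 16.3 tcp [0.5668 0.0019 0.0352] w 0.027028990572318362 F [-2.3014 -0.0781 -0.9387] M [0.1246 0.1842 0.1033]
tilt deg 13.088449253420372 yaw err 0.00390984530658277 roll -0.005368758185246768 O [ 5.3427 -0.593   9.681 ] hook [44.3036 -0.5903  0.6228]
```

>>> send_rows --increments '[{"gripper": 0.9, "linear": [-0.0016, -0.0003, -0.0015], "delta_rot": [0.0072, -0.0371, 0]}, {"gripper": 0.9, "linear": [-0.0024, -0.0005, -0.003], "delta_rot": [0.0144, -0.0742, 0]}, {"gripper": 0.9, "linear": [-0.0024, -0.0005, -0.003], "delta_rot": [0.0144, -0.0742, 0]}]'

```text
clock: 16.7
position: [0.5642, 0.0015, 0.0324]
ee_rot: [-0.048, 0.635, 0.769, -0.058]
contact_force: [-0.1, -0.1, -1.9]
width: 0.0271
gripper_force: 60.5
```

```bash
python3 -c "
from seg import *
st()"
```

```text
t 16.7 tcp [0.5642 0.0015 0.0324] w 0.027086689903746308 F [-0.0773 -0.0773 -1.9408] M [ 0.1113 -0.0678 -0.042 ]
tilt deg 8.65973051606993 yaw err -0.043188846480879756 roll -0.005520910206593272 O [ 3.7564 -0.5039  6.6781] hook [43.3004 -0.5338  0.6555]
```

>>> send_rows --increments '[{"gripper": 0.9, "linear": [-0.0007, -0.0001, -0.0016], "delta_rot": [0.0072, -0.0371, 0]}, {"gripper": 0.9, "linear": [-0.0013, -0.0002, -0.0031], "delta_rot": [0.0144, -0.0742, 0]}, {"gripper": 0.9, "linear": [-0.0013, -0.0002, -0.0031], "delta_rot": [0.0144, -0.0742, 0]}]'

```text
clock: 17.0
position: [0.5632, 0.0013, 0.0293]
ee_rot: [-0.024, 0.636, 0.771, -0.029]
contact_force: [-0.1, 0.2, -2.2]
width: 0.0271
gripper_force: 60.5
```

```bash
python3 -c "
from seg import *
st()"
```

```text
t 17.0 tcp [0.5632 0.0013 0.0293] w 0.027149370383903724 F [-0.1388  0.1772 -2.1871] M [ 0.0053 -0.0214  0.0084]
tilt deg 4.362774206103688 yaw err -0.040355492071760396 roll -0.006508910963640466 O [ 3.7134 -0.5341  3.4501] hook [43.5975 -0.5622  0.4072]
```

>>> send_rows --increments '[{"gripper": 0.9, "linear": [-0.0005, -0.0001, -0.0015], "delta_rot": [0.0072, -0.0371, 0]}, {"gripper": 0.9, "linear": [-0.0005, -0.0001, -0.0015], "delta_rot": [0.0072, -0.0371, 0]}]'

```text
clock: 17.2
position: [0.5632, 0.0012, 0.0278]
ee_rot: [-0.012, 0.636, 0.771, -0.015]
contact_force: [0.8, 0.9, -1.3]
width: 0.027
gripper_force: 60.5
```

```bash
python3 -c "
from seg import *
st()"
```

```text
t 17.2 tcp [0.5632 0.0012 0.0278] w 0.02702566003189492 F [ 0.7949  0.9433 -1.3131] M [ 0.1914  0.0842 -0.042 ]
tilt deg 2.1880751961320417 yaw err -0.040302764644231825 roll -0.00882047294595411 O [ 4.2738 -0.5998  1.9279] hook [44.2446 -0.6279  0.4007]
```

>>> send_rows --increments '[{"gripper": 0.9, "linear": [-0.0005, -0.0001, -0.0015], "delta_rot": [0.0072, -0.0375, 0]}, {"gripper": 0.9, "linear": [-0.0005, -0.0001, -0.0015], "delta_rot": [0.0072, -0.0375, 0]}]'

```text
clock: 17.4
position: [0.5629, 0.0012, 0.0263]
ee_rot: [0.0, 0.636, 0.771, -0.0]
contact_force: [0.0, 0.4, -2.3]
width: 0.0267
gripper_force: 60.6
```

```bash
python3 -c "
from seg import *
st()"
```

```text
t 17.4 tcp [0.5629 0.0012 0.0263] w 0.026709081133763017 F [ 0.0418  0.4388 -2.2626] M [ 0.1619  0.1338 -0.0151]
tilt deg -0.00368787585415131 yaw err -0.04436421431045723 roll -0.011992948304385067 O [ 4.4796 -0.6096  0.4179] hook [44.4795 -0.6406  0.4204]
```

>>> send_rows --increments '[{"gripper": 0.9, "linear": [0, 0, -0.0005], "delta_rot": [0, 0, 0]}, {"gripper": 0.1, "linear": [0, 0, -0.0004], "delta_rot": [0, 0, 0]}, {"gripper": 0.1, "linear": [0, 0, 0], "delta_rot": [0, 0, 0]}, {"gripper": 0.1, "linear": [0, 0, 0.005], "delta_rot": [0, 0, 0]}, {"gripper": 0.1, "linear": [0, 0, 0.04], "delta_rot": [0, 0, 0]}, {"gripper": 0.1, "linear": [0, 0, 0.08], "delta_rot": [0, 0, 0]}, {"gripper": 0.1, "linear": [0, 0, 0.1], "delta_rot": [0, 0, 0]}]' --newtons 20

```text
clock: 18.1
position: [0.5649, 0.001, 0.1298]
ee_rot: [0.003, 0.636, 0.772, 0.002]
contact_force: [0.4, 0.8, -0.0]
width: 0.0383
gripper_force: 0.0
```

>>> send_rows --increments '[{"gripper": -0.3, "linear": [-0.04, 0.015, 0], "delta_rot": [0, 0, 0.14]}, {"gripper": -0.3, "linear": [-0.06, 0.03, 0], "delta_rot": [0, 0, 0.28]}, {"gripper": -0.3, "linear": [-0.06, 0.05, 0], "delta_rot": [0, 0, 0.42]}, {"gripper": -0.6, "linear": [-0.068, 0.076, 0], "delta_rot": [0, 0, 0.56]}, {"gripper": -0.6, "linear": [-0.068, 0.076, 0], "delta_rot": [0, 0, 0.7]}, {"gripper": -0.6, "linear": [-0.068, 0.076, 0], "delta_rot": [0, 0, 0.84]}, {"gripper": -0.6, "linear": [-0.068, 0.076, 0], "delta_rot": [0, 0, 0.98]}, {"gripper": -0.6, "linear": [-0.068, 0.076, 0], "delta_rot": [0, 0, 1.12]}]'

```text
clock: 18.9
position: [0.4952, 0.0773, 0.1267]
ee_rot: [0.001, 0.126, 0.992, 0.0]
contact_force: [0.3, 0.5, 0.1]
width: 0.0685
gripper_force: 0.0
```

```bash
python3 -c "
from seg import *
st();b=grab('side')['pixels'];grab('top','t8.png')
r=lambda im,x,y,w,h,f:cv2.resize(im[y:y+h,x:x+w],(w*f,h*f),interpolation=cv2.INTER_CUBIC)
cv2.imwrite('pics/c8.png',r(b,215,185,115,85,6))"
```

```text
t 18.9 tcp [0.4952 0.0773 0.1267] w 0.06851885123875696 F [0.2705 0.4963 0.0933] M [-0.0491 -0.0314  0.0187]
tilt deg -0.030190143660958034 yaw err 64.50076121329424 roll -0.06906128302322163 O [-47.4194  87.0766 100.8027] hook [-30.1995 123.1802 100.8238]
```

View pics/c8.png

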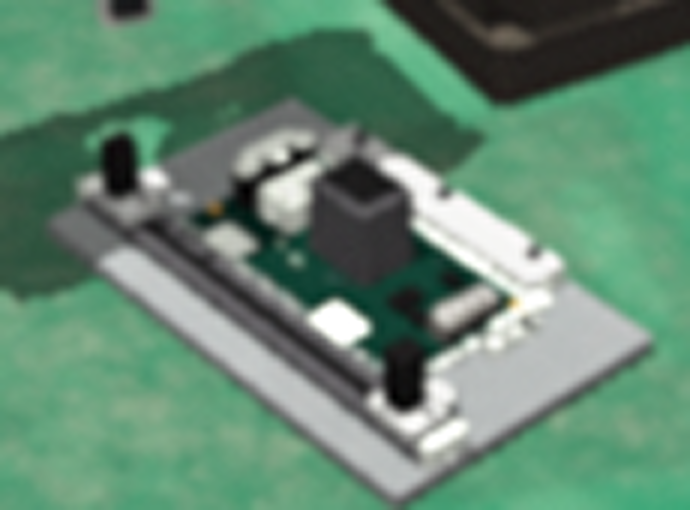

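>>> send_rows --increments '[{"gripper": -0.4, "linear": [-0.0024, 0.0007, 0], "delta_rot": [0, 0, 0.14]}, {"gripper": -0.4, "linear": [-0.0024, 0.0007, 0], "delta_rot": [0, 0, 0.28]}, {"gripper": -0.4, "linear": [-0.0024, 0.0007, -0.02], "delta_rot": [0, 0, 0.42]}, {"gripper": -0.4, "linear": [-0.0024, 0.0007, -0.05], "delta_rot": [0, 0, 0.445]}, {"gripper": -0.4, "linear": [-0.0024, 0.0007, -0.08], "delta_rot": [0, 0, 0.445]}, {"gripper": -0.4, "linear": [-0.0024, 0.0007, -0.088], "delta_rot": [0, 0, 0.445]}, {"gripper": 0.4, "linear": [-0.0024, 0.0007, -0.088], "delta_rot": [0, 0, 0.445]}, {"gripper": 0.9, "linear": [-0.0024, 0.0007, -0.088], "delta_rot": [0, 0, 0.445]}]'

```text
clock: 19.8
position: [0.4935, 0.0779, 0.0391]
ee_rot: [0.001, -0.092, 0.996, 0.0]
contact_force: [-0.0, 0.4, 0.3]
width: 0.0315
gripper_force: 0.0
```

>>> send_rows --increments '[{"gripper": 0.9, "linear": [0, 0, 0], "delta_rot": [0, 0, 0]}, {"gripper": 0.9, "linear": [0, 0, 0], "delta_rot": [0, 0, 0]}, {"gripper": 0.9, "linear": [0, 0, 0], "delta_rot": [0, 0, 0]}]'

```text
clock: 20.1
position: [0.4937, 0.0779, 0.0396]
ee_rot: [0.002, -0.093, 0.996, 0.0]
contact_force: [-0.1, -0.7, 7.3]
width: 0.0114
gripper_force: 23.1
```

```bash
python3 -c "
from seg import *
st();print(car(get_state()['position']))"
```

```text
t 20.1 tcp [0.4937 0.0779 0.0396] w 0.011441254655650488 F [-0.0721 -0.6827  7.3486] M [-0.0555 -0.0012  0.0566]
tilt deg 0.01167488101404737 yaw err 89.64558983122868 roll -0.19845515858291915 O [-48.733   87.9624  13.6628] hook [-48.4856 127.9617  13.6547]
[-48.7811  87.9656]
```

>>> send_rows --increments '[{"gripper": 0.9, "linear": [0.0015, -0.008, 0], "delta_rot": [0, 0, 0]}, {"gripper": 0.9, "linear": [0.0034, -0.0176, 0], "delta_rot": [0, 0, 0]}, {"gripper": 0.9, "linear": [0.0053, -0.0274, 0], "delta_rot": [0, 0, 0]}, {"gripper": 0.9, "linear": [0.0072, -0.037, 0], "delta_rot": [0, 0, 0]}, {"gripper": 0.9, "linear": [0.0083, -0.0427, 0], "delta_rot": [0, 0, 0]}, {"gripper": 0.9, "linear": [0.0085, -0.0438, 0], "delta_rot": [0, 0, 0]}, {"gripper": 0.9, "linear": [0.0085, -0.0438, 0], "delta_rot": [0, 0, 0]}]'

```text
clock: 20.8
position: [0.5025, 0.0338, 0.0396]
ee_rot: [0.002, -0.093, 0.996, -0.0]
contact_force: [0.6, -0.5, 6.1]
width: 0.0112
gripper_force: 23.1
```

```bash
python3 -c "
from seg import *
st();print(car(get_state()['position']))"
```

```text
t 20.8 tcp [0.5025 0.0338 0.0396] w 0.011247975302567903 F [ 0.6211 -0.4577  6.1245] M [-0.0764 -0.0162  0.0528]
tilt deg 0.03141567743363356 yaw err 89.6196727387386 roll -0.22075712274651757 O [-48.5275  42.9339  13.6647] hook [-48.262   82.933   13.6428]
[-48.581   42.9419]
```

>>> send_rows --increments '[{"gripper": -0.4, "linear": [0, 0, 0], "delta_rot": [0, 0, 0]}, {"gripper": -0.4, "linear": [0, 0, 0.002], "delta_rot": [0, 0, 0]}, {"gripper": -0.4, "linear": [0, 0, 0.03], "delta_rot": [0, 0, 0]}, {"gripper": -0.4, "linear": [0, 0, 0.055], "delta_rot": [0, 0, 0]}, {"gripper": -0.4, "linear": [0.008, -0.045, 0.055], "delta_rot": [0, 0, 0]}, {"gripper": -0.4, "linear": [0.016, -0.09, 0.055], "delta_rot": [0, 0, 0]}, {"gripper": -0.4, "linear": [0.0235, -0.129, 0.055], "delta_rot": [0, 0, 0]}, {"gripper": -0.4, "linear": [0.0235, -0.129, 0.055], "delta_rot": [0, 0, 0]}]'

```text
clock: 21.6
position: [0.5261, -0.0995, 0.0933]
ee_rot: [0.001, -0.091, 0.996, -0.001]
contact_force: [0.5, 0.7, 0.5]
width: 0.0597
gripper_force: 0.0
```

>>> send_rows --increments '[{"gripper": -0.4, "linear": [0, 0, -0.03], "delta_rot": [0, 0, 0]}, {"gripper": -0.4, "linear": [0, 0, -0.055], "delta_rot": [0, 0, 0]}, {"gripper": -0.4, "linear": [0, 0, -0.055], "delta_rot": [0, 0, 0]}, {"gripper": 0.4, "linear": [0, 0, -0.055], "delta_rot": [0, 0, 0]}, {"gripper": 0.9, "linear": [0, 0, -0.055], "delta_rot": [0, 0, 0]}, {"gripper": 0.9, "linear": [0, 0, -0.055], "delta_rot": [0, 0, 0]}, {"gripper": 0.9, "linear": [0, 0, -0.055], "delta_rot": [0, 0, 0]}, {"gripper": 0.9, "linear": [0, 0, -0.055], "delta_rot": [0, 0, 0]}]'

```text
clock: 22.4
position: [0.5253, -0.0949, 0.0394]
ee_rot: [0.001, -0.093, 0.996, -0.0]
contact_force: [-0.2, 0.1, 6.7]
width: 0.0112
gripper_force: 23.0
```

```bash
python3 -c "
from seg import *
st();print(car(get_state()['position']))"
```

```text
t 22.4 tcp [ 0.5253 -0.0949  0.0394] w 0.011194431199696958 F [-0.2244  0.0851  6.6658] M [0.1367 0.0855 0.0731]
tilt deg 0.03266188297133686 yaw err 89.66118219353048 roll -0.13982470202137445 O [-50.7213 -87.7651  13.494 ] hook [-50.4847 -47.7658  13.4712]
[-50.7551 -87.7569]
```

>>> send_rows --increments '[{"gripper": 0.9, "linear": [-0.002, 0.0103, 0], "delta_rot": [0, 0, 0]}, {"gripper": 0.9, "linear": [-0.0043, 0.022, 0], "delta_rot": [0, 0, 0]}, {"gripper": 0.9, "linear": [-0.0066, 0.034, 0], "delta_rot": [0, 0, 0]}, {"gripper": 0.9, "linear": [-0.009, 0.046, 0], "delta_rot": [0, 0, 0]}, {"gripper": 0.9, "linear": [-0.011, 0.0565, 0], "delta_rot": [0, 0, 0]}, {"gripper": 0.9, "linear": [-0.0117, 0.0601, 0], "delta_rot": [0, 0, 0]}, {"gripper": 0.9, "linear": [-0.0117, 0.0601, 0], "delta_rot": [0, 0, 0]}]'

```text
clock: 23.1
position: [0.5132, -0.0344, 0.0394]
ee_rot: [0.001, -0.093, 0.996, -0.0]
contact_force: [-1.7, 1.7, 7.1]
width: 0.0113
gripper_force: 23.1
```

```bash
python3 -c "
from seg import *
st();print(car(get_state()['position']))"
```

```text
t 23.1 tcp [ 0.5132 -0.0344  0.0394] w 0.011265380317313528 F [-1.67    1.7453  7.1411] M [0.1954 0.1673 0.0606]
tilt deg 0.014435056996388595 yaw err 89.69741005474653 roll -0.11135657389263211 O [-51.057  -25.9892  13.5054] hook [-50.8458  14.0102  13.4953]
[-51.084  -25.9856]
```

>>> send_rows --increments '[{"gripper": -0.4, "linear": [0, 0, 0], "delta_rot": [0, 0, 0]}, {"gripper": -0.4, "linear": [0, 0, 0.002], "delta_rot": [0, 0, 0]}, {"gripper": -0.4, "linear": [0, 0, 0.03], "delta_rot": [0, 0, 0]}, {"gripper": -0.4, "linear": [0, 0, 0.06], "delta_rot": [0, 0, 0]}, {"gripper": -0.4, "linear": [-0.03, 0, 0.09], "delta_rot": [0, 0, 0]}, {"gripper": -0.4, "linear": [-0.06, 0, 0.12], "delta_rot": [0, 0, 0]}, {"gripper": -0.4, "linear": [-0.1, 0, 0.15], "delta_rot": [0, 0, 0]}, {"gripper": -0.4, "linear": [-0.13, 0, 0.18], "delta_rot": [0, 0, 0]}]'

```text
clock: 23.9
position: [0.38, -0.0345, 0.2188]
ee_rot: [-0.001, -0.093, 0.996, 0.0]
contact_force: [0.2, 0.4, 0.1]
width: 0.0596
gripper_force: 0.0
```

```bash
python3 -c "
from seg import *
st();e=grab('side','s9.png')
n=RC@[1,0]
for roi in ((225,195,40,60),(255,210,40,60)):
    pass
g=hsv(e['pixels']);g=(g[...,2]<60).astype(np.uint8);g=g[195:270,215:330]
N,l,S,c=cv2.connectedComponentsWithStats(g)
for i in range(1,N):
    if S[i,4]>8: print(S[i]+[215,195,0,0,0],c[i]+[215,195])
print(proj(e,[wor(-49,43.4,.046),wor(-49,-26.6,.046),wor(4,-.6,.055)]))"
```

```text
t 23.9 tcp [ 0.38   -0.0345  0.2188] w 0.059560284816851286 F [0.208  0.3546 0.1354] M [ 0.0017 -0.0421  0.0093]
tilt deg -0.05600325297633047 yaw err 89.64528281100512 roll 0.09690200432192769 O [-181.8633   -0.7458  192.9245] hook [-181.6157   39.2534  192.9636]
[291 195  28   7 112] [302.5 197. ]
[247 211  40  34 588] [269.1224 227.8095]
[233 216  17  10  90] [242.7444 220.6333]
[288 229   5   4  16] [289.8125 230.8125]
[266 244  20  13  39] [274.5385 248.9487]
[[245.4068 218.0866]
 [263.9263 231.9178]
 [274.076  214.5857]]
```

```bash
python3 -c "
from seg import *
im=cv2.imread('pics/s9.png');v=hsv(im)[...,2]
e=grab('side')
for c in((245,218),(264,232)):
    x,y=c;w=v[y-9:y+9,x-9:x+9];m=(w<42).astype(np.uint8);N,l,S,C=cv2.connectedComponentsWithStats(m)
    for i in range(1,N):
        if S[i,4]>8:
            q=C[i]+[x-9,y-9];cc,r=ray(e,q);n=RC@[1,0];k=((PK+RC@[-.049,0]-cc[:2])@n)/(r[:2]@n);P=cc+k*r;print(S[i],q,car(P),P[2])
"
```

```text
[ 0  7 14 10 61] [244.3115 220.6557] [-49.     48.713] 0.0351838919221964
[  2   0  16  17 111] [264.045  231.3063] [-49.     -27.1102] 0.04810966244590975
[ 0 10  4  4 10] [256.3 234.9] [-49.       3.0157] 0.018824213129008283
```

```bash
python3 -c "
from h import *
print(sign_off())"
```

```text
the job is handed in; nothing more can be done
None
```

I handed the job in at about 24 s. The long module was flat in the pocket under the lip, and each clip was released within about 1 mm of the middle of its land. The clip positions come from the arm's readings; the camera check afterwards agreed for the right clip but was unclear for the left one. No verdict came back.

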